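# Stand up the fallen oil bottle and scan it

### The arm

A 6-joint arm with a two-finger parallel gripper is mounted at the origin on the work surface. World frame = base frame: x ahead of the robot, y to its left, z up, the work surface at z = 0. Lengths are in mm, angles in rad, forces in N, time in s.
With the tool pointing down it reaches from about 350 to 975 mm from the base axis. Payload 7.1 kg.
Tool frame: the origin (TCP) lies midway between the tips of the shut fingers; the grasp point (between the pads) lies 19 mm behind it; z points along the fingers, y is the line along which they close (so a half turn about z gives the same grasp; the last joint's range is limited). The gripper opens to 88 mm and grips with 3 to 60 N. Pads are 20 mm wide; open, the fingers measure 115 mm over their backs; the gripper's body (75 mm by 178 mm) begins 61 mm behind the grasp point.
Start: joints at [1.132, 0.423, 1.63, -0, 1.089, -0.019], TCP at [254.704, 570.728, 222.675] pointing down, gripper open.
Joint ranges: [-3, 3], [-0.9, 2.11], [0.09, 2.58], [-1.31, 4.45], [0.11, 2.69], [-2.54, 2.54]. Speed limits (rad/s): [2.39, 2.39, 3.01, 3.14, 3.14, 3.14].

### API

Orientations are given as a rotation vector (axis times angle).
In Python, from workcell import ctrl gives the robot as it stands. The module is installed in compiled form; this text tells all that it offers.
- The arm moves only by the tool apply_moves, never from a script. Its argument "targets" is a list of rows, each a list of 3 entries, a list of its own where there are three numbers: the opening, from -1 (shut) to 1 (fully open), then the shift along the tool's x, y, z normalised to -1 to 1, where 1 is 5 cm, then the turn, a rotation vector about the tool's x, y, z normalised to -1 to 1, where 1 is 90 degrees. In form: [[jaw, [x, y, z], [wx, wy, wz]], ...]. A call has 1 to 8 rows; each row shifts and turns the commanded pose from where the row before left it, along the tool's axes as they then stand; what a row does not reach is not made up. A row lasts 1/8 s, in which the tool goes at most 62.5 mm and 10.7 degrees, less where a joint would pass 70% of its speed; a pose out of reach is approached as far as the arm can. A call with a number of a shift or a turn outside -1 to 1 is refused whole. A call with a gripper value outside its range is refused whole. The fingers move at their own pace and stop on an object; the grip force is fixed at half the most. Time passes only in rows, so rows that do not move let the fingers close. It gives the time, the measured TCP pose, the force, the opening and the grip force at its end, in the units of the state.
- ctrl.get_obs(): the state, without advancing time (a new reading comes with each control period).
- ctrl.get_image(name): name is "side" or "top"; returns a dict with "pixels" (400x640x3 uint8, blue, green, red), "camera_matrix" (3x3 intrinsics, pixels), "view" (4x4, takes a point from world to camera coordinates). Camera axes: x right, y down, z forward; pixel columns grow to the right and rows downward; lengths in mm; the calibration is good to about 2 mm. A picture is of the moment at which its call begins. There is no depth.
- ctrl.close_job(): hands the job in; it is judged then, once.
Trained networks look in the newest picture that a camera, given by its name, has taken for a name from the list of things; names that differ only in an ending like _2 or _b are one class to them, and where a whole thing is asked for, a point or a joint stands for the part that bears it (a point fixed in the world has none). Each returns a list of dicts, best first, with "score" (0 to 1); they miss things now and then, are a little off and sometimes report something else, mostly with a low value. They report only what shows in the picture. A call takes as long as a camera call.
- ctrl.masks_of(label, camera): "region" (400x640 bool, what is visible of it) and "bbox" ([left, top, right, bottom] in pixels, round what is visible of it).
- ctrl.pinpoint(label, camera): "xy" ([column, row] in pixels: a listed point, or the origin of a listed thing).
The state is a dict: "t": time; "qpos": joint angles; "qvel": joint speeds; "joint_torque": joint torques, N m; "ee_pos": TCP position; "orientation": TCP orientation; "ft_force": force on the tool from outside, world axes, zero at the start; "moment": the same for the moment, N m; "width": finger opening in mm; "grasp_force": force on a finger pad.
Only numpy, scipy, OpenCV 4.12 (cv2) and the standard library are available. Lean on these libraries where they do the work, as an engineer would, in place of code of your own. Each camera call takes 0.05 s, during which the arm holds its last target. There are 200 camera calls.

### The job

The yellow oil bottle has fallen over: stand it upright on the round pad in front of the hand scanner and let go of it. Then scan it: squeeze the scanner's orange trigger fully home against its upright grip, keep it squeezed for half a second, and release it, leaving the bottle standing on the pad and the green bottle, the jar and the two stones where they are.

Things in the scene. Friction and masses are not known exactly. Their poses are not given: they have to be found in the camera images.
- bottle: Bottle to scan: square, yellow, white label, red cap; 46 x 46 mm section, straight body to 112 mm, then neck and 26 mm round cap to 155 mm; about 0.28 kg. Starts lying on a flat side, cap roughly towards the robot or its right. Origin at the centre of its foot; own z runs from foot to cap (level while lying), x and y square to its flat sides.
- pad (a point): Centre of the top face of the round pad (96 mm across, 3 mm thick, grey with a white rim), on which the bottle has to stand; fixed to the scanner's stand. Its x axis points from the scanner to the pad and on (level), z is up.
- station: Scanner stand fixed to the counter: dark base plate 130 x 110 mm, post, grey pistol scanner clamped upside-down. Head 105 mm long, 62 mm wide, 58 to 112 mm high; red window 63 mm ahead of the origin. Origin at counter level under the head; own x is where the scanner looks (level, to the pad centre 185 mm ahead), z up.
- grip: Scanner's fixed black handgrip, upright on the head: 26 mm thick along the station's x (from 23 mm behind to 3 mm ahead of the station's origin), 30 mm wide along its y, from 111 to 205 mm above the counter. Origin on the head's top above the station's origin; axes as the station's.
- trigger (a joint): Angle of the orange sprung trigger, a tongue 8 x 28 x 82 mm in front (+x) of the grip, hinged at its lower end, 8.5 mm ahead of the station's origin and 118 mm up. 0 = released, leaning 0.26 rad forward; 0.26 = squeezed home, upright and parallel to the grip, front face 12.5 mm ahead of the station's origin. About 6 N at mid-height holds it home; springs back by itself.
- squeeze (a point): Point 190 mm above the counter, midway between the grip's back face and the front face of the fully squeezed trigger, which are then 36 mm apart along the station's x. With the trigger released the same two faces are 55 mm apart at this height. Axes as the station's.
- green_bottle: Bystander: standing bottle like the first, green with a black cap. Origin at its foot, z up.
- jar: Bystander: standing amber jar with steel lid, 64 mm across, 90 mm high. Origin at its foot, z up.
- whetstone: Bystander: grey and brick-red whetstone, 66 x 200 x 30 mm, lying flat. Origin under its centre.
- small_stone: Bystander: small green stone, 50 x 90 x 22 mm. Origin under its centre.

How it is judged:
By the outcome, as a careful person would: the job done as asked, in the order asked, and still so for the second after the job is handed in, with the robot touching nothing.
It also fails if it takes over 53 s, if anything falls off the work surface, if the arm or the gripper's body presses on something with over 40 N, if the wrist force passes 120 N, or if a joint passes its speed limit or range.

## Working session

There is one attempt and no reset: what is moved stays moved. The work goes in short steps, Python scripts to look and compute and a tool call to move; the robot and the scene stay as the last step left them, time stands still between calls to the robot, and variables do not carry over. Pictures are saved under pics/ and viewed, at most 10 in all, crops included, and the job is handed in when it is done.

Besides the shell and the picture viewer there is one more tool, called after "Call:" as name(argument=value, ...) on one line, values as JSON. apply_moves: Moves the arm, as the interface text tells. Scaled input: -1 to 1 covers 5 cm each way for a shift and 90 degrees each way for a turn. Its arguments: {"type":"object","properties":{"targets":{"type":"array"}},"required":["targets"]}

```bash
mkdir -p pics; python3 - <<'E'
from workcell import ctrl
import cv2,numpy as np
for c in("side","top"):
    im=ctrl.get_image(c); cv2.imwrite(f"pics/{c}0.png",im["pixels"]); np.savez(f"{c}.npz",K=im["camera_matrix"],V=im["view"])
    V=im["view"]; print(c,(-V[:3,:3].T@V[:3,3]).round(),im["camera_matrix"].tolist())
    for n in["bottle","pad","station","grip","squeeze","green_bottle","jar","whetstone","small_stone","trigger"]:
        print(n,[(np.round(d["xy"],1).tolist(),round(d["score"],2)) for d in ctrl.pinpoint(n,c)][:2])
o=ctrl.get_obs();print({k:np.round(o[k],3).tolist() for k in o})
E
```

```text
side [481. 694. 953.] [[483.14209420707584, 0.0, 315.3926198870737], [0.0, 483.14209420707584, 208.63087597672626], [0.0, 0.0, 1.0]]
bottle [([292.4, 175.9], 0.89)]
pad [([307.0, 275.7], 0.69)]
station [([308.2, 346.1], 0.92), ([214.8, 366.9], 0.71)]
grip [([304.8, 325.4], 0.72)]
squeeze [([302.4, 304.8], 0.63)]
green_bottle [([216.4, 365.4], 0.69)]
jar [([269.1, 156.6], 0.82)]
whetstone [([243.2, 225.2], 0.64)]
small_stone [([371.7, 394.6], 0.94)]Traceback (most recent call last):
  File "<stdin>", line 7, in <module>
ValueError: it knows: bottle, green_bottle, grip, jar, pad, small_stone, squeeze, station, whetstone
```

```bash
cat > h.py <<'E'
from workcell import ctrl
import cv2,numpy as np
from scipy.spatial.transform import Rotation as R
def cam(c):
    d=np.load(c+".npz"); return d["K"],d["V"]
def onplane(c,px,z):
    K,V=cam(c); d=V[:3,:3].T@np.linalg.inv(K)@np.r_[px,1]; o=-V[:3,:3].T@V[:3,3]
    return o+d*(z-o[2])/d[2]
def tri(ps,pt):
    P=[cam(c)[0]@cam(c)[1][:3] for c in("side","top")]
    X=cv2.triangulatePoints(P[0],P[1],np.array(ps,float).reshape(2,1),np.array(pt,float).reshape(2,1))
    return (X[:3]/X[3]).ravel()
def proj(c,X):
    K,V=cam(c); p=K@(V[:3,:3]@np.asarray(X,float)+V[:3,3]); return p[:2]/p[2]
E
python3 - <<'E'
from h import *
im=ctrl.get_image("top");cv2.imwrite("pics/top0.png",im["pixels"]);V=im["view"];np.savez("top.npz",K=im["camera_matrix"],V=V)
print((-V[:3,:3].T@V[:3,3]).round())
ctrl.get_image("side")
for n in["bottle","pad","station","grip","squeeze","green_bottle","jar","whetstone","small_stone"]:
    a=ctrl.pinpoint(n,"side");b=ctrl.pinpoint(n,"top")
    for q in a[:2]:
        for r in b[:2]:
            X=tri(q["xy"],r["xy"]);print(n,np.round(q["xy"]),np.round(r["xy"]),round(q["score"],2),round(r["score"],2),X.round(1),"err",np.round(proj("side",X)-q["xy"],1))
o=ctrl.get_obs();print({k:np.round(o[k],3).tolist() for k in o})
cv2.imwrite("pics/both.png",cv2.imread("pics/side0.png"))
E
```

```text
[ 438.   18. 1178.]
bottle [295. 175.] [379. 171.] 0.94 0.68 [ 619.3 -205.8   25. ] err [-2.4 -0.5]
pad [309. 277.] [284. 200.] 0.66 0.64 [538.1  92.1  -4.5] err [1.8 0.3]
station [307. 349.] [223. 198.] 0.68 0.85 [528.1 279.7  22.4] err [-0.7 -0.1]
grip [306. 322.] [217. 196.] 0.95 0.78 [529.7 272.1 124.9] err [0.6 0.1]
grip [306. 322.] [199. 238.] 0.95 0.7 [486.9 310.8 214.5] err [23.3 -1.6]
grip [295. 175.] [217. 196.] 0.23 0.78 [534.2 199.5 441.9] err [12.6  0.9]
grip [295. 175.] [199. 238.] 0.23 0.7 [502.5 235.6 493. ] err [33.3 -4.7]
squeeze [300. 306.] [208. 193.] 0.85 0.71 [535.9 279.  196.5] err [2.3 0.4]
green_bottle [215. 368.] [213. 140.] 0.8 0.98 [713.6 325.9  -5.9] err [-1.8 -0.4]
jar [271. 154.] [408. 156.] 0.84 0.76 [ 691.9 -305.5   -2.1] err [0.9 0.2]
whetstone [245. 225.] [328. 147.] 0.68 0.57 [716.8 -43.9  -6.5] err [1.6 0.3]
whetstone [310. 273.] [328. 147.] 0.18 0.57 [ 639.1  -46.5 -189. ] err [-29.9  -5.9]
small_stone [375. 397.] [199. 241.] 0.7 0.79 [390.2 352.2  -5.6] err [-2.  -0.2]
{'t': 1.5, 'qpos': [1.132, 0.423, 1.63, -0.0, 1.089, -0.019], 'qvel': [-0.001, -0.001, 0.002, -0.001, 0.001, 0.001], 'joint_torque': [0.0, -54.457, -27.404, 0.064, 0.017, -0.0], 'ee_pos': [254.707, 570.722, 222.677], 'orientation': [0.655, 3.073, -0.0], 'ft_force': [0.887, 0.064, 1.283], 'moment': [-0.015, 0.016, -0.001], 'grasp_force': 0.0, 'width': 87.957}
```

View pics/side0.png

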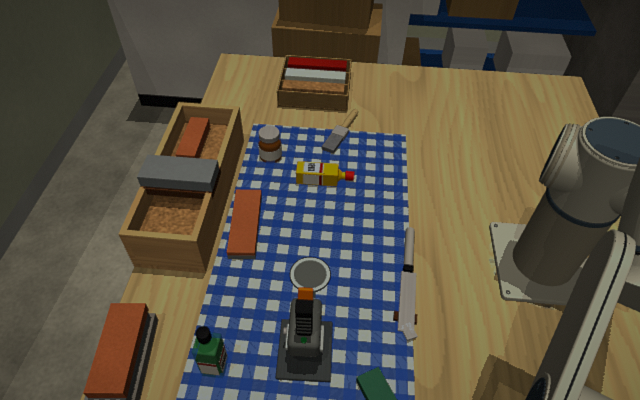

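View pics/top0.png

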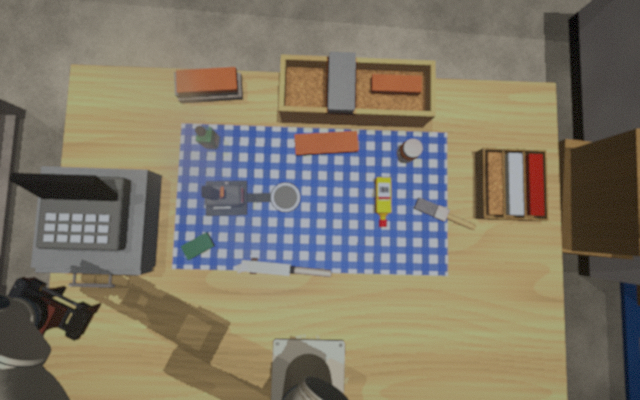

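The side view shows the bottle lying at about (325,174) with its cap at (349,176), towards the robot. The pad is at (310,274), and the scanner with its orange trigger is at (305,295–345). The top view agrees: bottle (383,195), pad (285,197), scanner (225,196). Next I fit the models to the masks in both views.

```bash
cat > fit.py <<'E'
from h import *
from scipy.optimize import minimize
def masks(n):
    return {c:ctrl.masks_of(n,c) for c in("side","top")}
def hullmask(c,parts):
    m=np.zeros((1600,2560),np.uint8)
    for P in parts:
        p=np.array([proj(c,x) for x in P])
        cv2.fillConvexPoly(m,cv2.convexHull(((p+.5)*4).round().astype(np.int32)),1)
    return cv2.resize(m.astype(np.float32),(640,400),interpolation=cv2.INTER_AREA)
def box(x0,x1,y0,y1,z0,z1): return np.array([[x,y,z] for x in(x0,x1) for y in(y0,y1) for z in(z0,z1)],float)
def cyl(r,z0,z1): 
    t=np.linspace(0,2*np.pi,32,endpoint=False); return np.array([[r*np.cos(a),r*np.sin(a),z] for a in t for z in(z0,z1)])
BOT=[box(-23,23,-23,23,0,112),np.vstack([cyl(20,112,113),cyl(13,125,126)]),cyl(13,125,155)]
def fit(M,model,pose,x0,steps,cams=("side","top")):
    def cost(x):
        Rm,t=pose(x); s=0
        for c in cams:
            h=hullmask(c,[P@Rm.T+t for P in model]); m=M[c]
            s+=1-np.minimum(h,m).sum()/np.maximum(h,m).sum()
        return s
    sim=np.vstack([x0]+[np.array(x0)+np.eye(len(x0))[i]*steps[i] for i in range(len(x0))])
    r=minimize(cost,x0,method="Nelder-Mead",options=dict(initial_simplex=sim,maxiter=200,xatol=.05,fatol=1e-4))
    return r.x,r.fun
def lying(x): # foot x,y, heading of cap, axis height
    c,s=np.cos(x[2]),np.sin(x[2]); return np.array([[0,-s,c],[0,c,s],[-1,0,0.]]),np.array([x[0],x[1],x[3]])
def upright(x): return R.from_euler("z",x[2]).as_matrix(),np.array([x[0],x[1],x[3]])
E
cat > m1.py <<'E'
from fit import *
for c in("side","top"): ctrl.get_image(c)
MM={}
for n in("bottle","pad","grip","station"):
    d=masks(n)
    for c in d: print(n,c,[(round(q["score"],2),np.round(q["bbox"]).tolist(),int(q["region"].sum())) for q in d[c]][:2])
    MM[n]={c:d[c][0]["region"].astype(np.float32) for c in d if d[c]}
np.save("mm.npy",MM,allow_pickle=True)
print("bottle",fit(MM["bottle"],BOT,lying,[630,-210,np.pi,23],[10,10,.1,8]))
print("pad",fit(MM["pad"],[cyl(48,-3,0)],lambda x:(np.eye(3),np.array(x)),[538,92,3],[8,8,8]))
G=[box(-23,3,-15,15,111,205)]
print("grip",fit(MM["grip"],G,upright,[530,278,-1.57,0],[8,8,.1,6]))
S=[box(-52,53,-31,31,58,112),G[0]]
E
python3 m1.py
```

```text
bottle side [(0.95, [295.0, 163.0, 356.0, 185.0], 1185)]
bottle top [(0.8, [373.0, 175.0, 392.0, 226.0], 722)]
pad side [(0.71, [274.0, 257.0, 333.0, 382.0], 5310)]
pad top [(0.83, [199.0, 181.0, 302.0, 215.0], 2515)]
grip side [(0.88, [294.0, 298.0, 310.0, 337.0], 615)]
grip top []
station side [(0.92, [278.0, 255.0, 335.0, 380.0], 5068)]
station top [(0.84, [202.0, 184.0, 302.0, 212.0], 2399)]
bottle (array([ 612.47867587, -217.2311886 ,    3.1641063 ,   21.90829633]), np.float64(0.141049325466156))
pad (array([542.55767775,  89.33295143,   6.70324834]), np.float64(1.4983961582183838))Traceback (most recent call last):
  File "m1.py", line 12, in <module>
    print("grip",fit(MM["grip"],G,upright,[530,278,-1.57,0],[8,8,.1,6]))
                 ~~~^^^^^^^^^^^^^^^^^^^^^^^^^^^^^^^^^^^^^^^^^^^^^^^^^^^
  File "fit.py", line 23, in fit
    r=minimize(cost,x0,method="Nelder-Mead",options=dict(initial_simplex=sim,maxiter=200,xatol=.05,fatol=1e-4))
    res = _minimize_neldermead(fun, x0, args, callback, bounds=bounds,
                               **options)
    fsim[k] = func(sim[k])
              ~~~~^^^^^^^^
    fx = function(np.copy(x), *(wrapper_args + args))
  File "fit.py", line 19, in cost
    h=hullmask(c,[P@Rm.T+t for P in model]); m=M[c]
                                               ~^^^
KeyError: 'top'
```

```bash
python3 - <<'E'
import cv2,numpy as np
a=cv2.imread("pics/side0.png")[250:390,260:350];b=cv2.imread("pics/top0.png")[170:225,190:310]
a=cv2.resize(a,None,fx=4,fy=4,interpolation=cv2.INTER_CUBIC);b=cv2.resize(b,None,fx=3.6,fy=3.6,interpolation=cv2.INTER_CUBIC)
o=np.zeros((600,800,3),np.uint8);o[:a.shape[0],:360]=a;o[:b.shape[0],364:364+b.shape[1]]=b
cv2.imwrite("pics/crop1.png",o)
E
```

```text
(no output)
```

View pics/crop1.png

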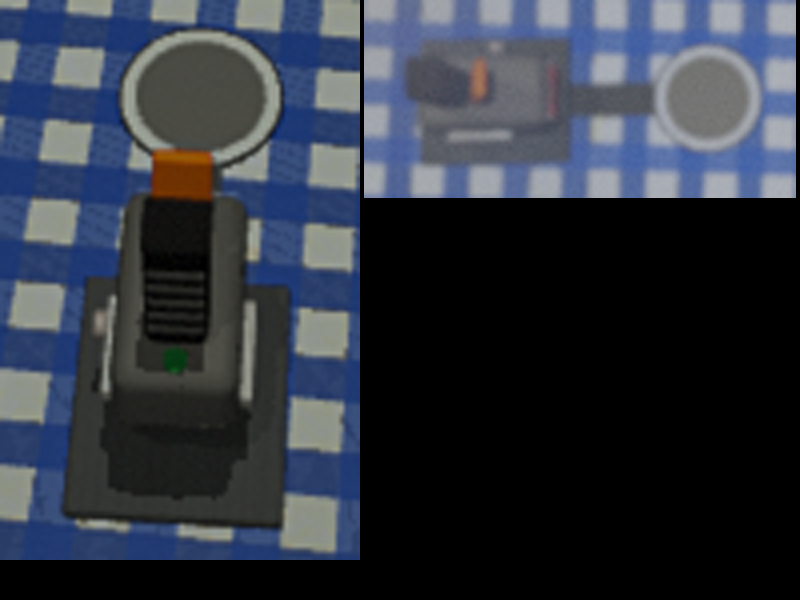

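The crop shows the pad's rim spanning x 121–283 and y 29–167 in the side view, and x 655–760 and y 45–151 in the top view. The grip (black) is at side (142–212, 198–340) with the orange trigger just in front of it. I'll fit all of these together.

```bash
cat > m2.py <<'E'
from fit import *
from scipy.optimize import least_squares
MM=np.load("mm.npy",allow_pickle=True).item()
sp=lambda u,v:np.array([(u+.5)/4-.5+260,(v+.5)/4-.5+250]); tp=lambda u,v:np.array([(u-364+.5)/3.6-.5+190,(v+.5)/3.6-.5+170])
def ext(c,X):
    p=np.array([proj(c,q) for q in cyl(48,0,0)+X]); return np.r_[p.min(0),p.max(0)]
ms=np.r_[sp(121,29),sp(283,165)]; mt=np.r_[tp(655,45),tp(760,151)]
r=least_squares(lambda X:np.r_[ext("side",X)-ms,ext("top",X)-mt],[540,92,3]);print("pad",r.x,r.fun.round(1))
G=[box(-23,3,-15,15,111,205)]
for z in(0,):
  print("grip side",fit(MM["grip"],G,lambda x:upright([x[0],x[1],x[2],0]),[530,278,-1.57],[8,8,.1],cams=("side",)))
im={c:cv2.imread(f"pics/{c}0.png") for c in("side","top")}
d={}
for c in im:
    h=cv2.cvtColor(im[c],cv2.COLOR_BGR2HSV); m=cv2.inRange(h,(5,110,60),(20,255,255))
    k=np.zeros_like(m); x0,y0,x1,y1=(280,280,330,310) if c=="side" else (205,180,240,205); k[y0:y1,x0:x1]=1
    m=(m>0)&(k>0); ys,xs=np.nonzero(m); print(c,"orange",xs.mean(),ys.mean(),xs.min(),xs.max(),ys.min(),ys.max(),m.sum())
# corner correspondences with station pose
pts=[("side",(185,0,3),sp(201,96.5)),("top",(185,0,3),tp(707.5,98)),
 ("side",(-23,15,111),sp(207,340)),("side",(-23,-15,111),sp(146,340)),
 ("side",(3,15,205),sp(212,200)),("side",(-23,15,205),sp(211,262)),("side",(-23,-15,205),sp(142,262)),
 ("top",(-23,15,205),tp(407,100)),("top",(-23,-15,205),tp(407,58))]
def f(x):
    Rm,t=upright([x[0],x[1],x[2],0]); return np.concatenate([proj(c,Rm@np.array(p,float)+t)-q for c,p,q in pts])
r=least_squares(f,[530,278,-1.57],loss="soft_l1");print("station",r.x);print(f(r.x).reshape(-1,2).round(1).tolist())
Rm,t=upright([*r.x,0]);print("squeeze",Rm@[-5.5,0,190]+t,"pad",Rm@[185,0,3]+t)
for c in("side","top"):
    h=[proj(c,Rm@(np.array(p)+[0,0,0])+t).round(1).tolist() for p in([25.6,14,198],[25.6,-14,198],[33.4,14,196],[33.4,-14,196])];print(c,"trig top",h)
b=MM["bottle"]
for z in(23,): print("bottle",fit(b,BOT,lambda x:lying([*x,z]),[612,-217,3.16],[6,6,.05]), [fit(b,BOT,lambda x:lying([*x,z]),[612,-217,3.16],[6,6,.05],cams=(c,))[0].round(2) for c in("side","top")])
E
python3 m2.py
```

```text
pad [541.47427791  87.31776446   3.44699829] [-0.6 -0.5  0.3  0.6 -0.5 -0.2  0.7  0.5]
grip side (array([533.83934886, 270.95438541,  -1.47289163]), np.float64(0.07945078611373901))
side orange 305.0534759358289 293.0 298 312 287 299 187
top orange 221.5 192.0 221 222 190 195 8
station [508.01454404 269.9405906   -1.38893099]
[[0.1, 0.1], [-0.1, 0.1], [-0.6, 2.6], [30.6, 1.4], [-2.8, -0.1], [-1.4, -2.2], [33.3, -3.5], [-0.9, -1.1], [0.5, 22.0]]
squeeze [507.01978953 275.34988477 190.        ] pad [541.47446857  87.99160475   3.        ]
side trig top [[309.4, 290.4], [325.0, 289.3], [309.1, 287.2], [324.5, 286.1]]
top trig top [[220.0, 194.2], [221.3, 204.7], [223.1, 193.8], [224.5, 204.3]]
bottle (array([ 610.98987815, -216.67829989,    3.16039504]), np.float64(0.13255459070205688)) [array([ 611.03, -215.02,    3.18]), array([ 612.07, -217.09,    3.16])]
```

```bash
sed -i 's/("\(side\|top\)",(\(-\?[0-9]*\),\(-\?\)15,/("\1",(\2,-\315,/; ' m2.py; python3 - <<'E'
import re
s=open("m2.py").read()
i=s.index("pts=[");j=s.index("def f(")
s=s[:i]+'''pts=[("side",(185,0,3),sp(201,96.5)),("top",(185,0,3),tp(707.5,98)),
 ("side",(-23,-15,111),sp(207,340)),("side",(-23,15,111),sp(146,340)),
 ("side",(3,-15,205),sp(212,200)),("side",(-23,-15,205),sp(211,262)),("side",(-23,15,205),sp(142,262)),
 ("top",(-23,-15,205),tp(407,100)),("top",(-23,15,205),tp(407,58)),("side",(25.6,14,198),sp(152,168)),("side",(25.6,-14,198),sp(212,168))]
'''+s[j:s.index("b=MM[")]
open("m3.py","w").write(s)
E
python3 m3.py | grep -v grip
```

```text
pad [541.47427791  87.31776446   3.44699829] [-0.6 -0.5  0.3  0.6 -0.5 -0.2  0.7  0.5]
side orange 305.0534759358289 293.0 298 312 287 299 187
top orange 221.5 192.0 221 222 190 195 8
station [532.55720835 273.3855932   -1.52008951]
[[-0.1, 0.3], [-0.2, -0.1], [0.5, 2.9], [-0.3, 2.1], [0.4, 0.2], [-0.1, -2.0], [-0.3, -2.8], [-1.1, -0.2], [-1.0, -0.0], [-0.2, -1.8], [0.4, -1.0]]
squeeze [532.27844036 278.87852396 190.        ] pad [541.9339499  88.6233765   3.       ]
side trig top [[297.5, 289.9], [313.1, 290.6], [297.8, 286.7], [313.3, 287.4]]
top trig top [[219.9, 186.1], [219.9, 196.7], [223.1, 186.1], [223.1, 196.7]]
```

Pad (541.5, 88, 3.4), squeeze point (532, 279), and bottle foot (611.5, −217) with cap heading 181°. Heights and sizes agree with the text. Next I turn and rise, then move over the bottle.

Call:
apply_moves(targets=[[1,[0,0,-0.5],[0,0,-0.0944]],[1,[0,0,-0.5],[0,0,-0.0944]],[1,[0,0,-0.5],[0,0,-0.0944]],[1,[0,0,0],[0,0,0]]])

```text
t: 2.5
ee_pos: [255.2, 571.8, 299.7]
orientation: [-0.037, 3.14, 0.006]
ft_force: [-0.4, 0.6, -0.7]
width: 88.0
grasp_force: 0.0
```

```bash
cat > plan.py <<'E'
from h import *
def pose():
    o=ctrl.get_obs(); return np.array(o["ee_pos"]),R.from_rotvec(o["orientation"]),o
def show():
    p,r,o=pose(); M=r.as_matrix()
    print("t",round(o["t"],2),"tcp",p.round(1),"x",M[:,0].round(3),"y",M[:,1].round(3),"z",M[:,2].round(3),"q",np.round(o["qpos"],3).tolist(),"w",round(o["width"],1),"gf",round(o["grasp_force"],1),"F",np.round(o["ft_force"],1))
def to(P,z=None,x=None):
    "print total turn (units) then shift (units, in the turned frame) to reach TCP P with tool z,x axes"
    p,r,o=pose(); r2=r
    if z is not None:
        z=np.array(z,float);z/=np.linalg.norm(z);x=np.array(x,float);x-=z*(x@z);x/=np.linalg.norm(x)
        r2=R.from_matrix(np.c_[x,np.cross(z,x),z])
    w=(r.inv()*r2).as_rotvec(); d=r2.inv().apply(np.array(P)-p)
    print("turn",(w/(np.pi/2)).round(4),"deg",round(np.degrees(np.linalg.norm(w)),1),"then shift",(d/50).round(3),"mm",np.linalg.norm(d).round(1), "| shift before turn",(r.inv().apply(np.array(P)-p)/50).round(3))
    return r2
E
python3 - <<'E'
from plan import *
show()
h=3.16;c=np.array([np.cos(h),np.sin(h),0]);b=np.radians(12)
z=-np.sin(b)*c-np.cos(b)*np.array([0,0,1])
g=np.array([611.5,-216.5,0])+68*c+[0,0,29]
T=g+19*z;print("g",g,"T",T)
to(T-100*z);to(T-100*z,[0,0,-1],c);to(T-100*z,z,c)
E
```

```text
t 2.5 tcp [255.2 571.8 299.7] x [-1.    -0.024 -0.002] y [-0.024  1.     0.004] z [ 0.002  0.004 -1.   ] q [1.132, 0.348, 1.557, -0.0, 1.232, -0.463] w 88.0 gf 0.0 F [-0.4  0.6 -0.7]
g [ 543.51151991 -217.75162887   29.        ] T [ 547.46117281 -217.67891803   10.41519559]
turn [0. 0. 0.] deg 0.0 then shift [ -5.046 -15.935   3.779] mm 856.9 | shift before turn [ -5.046 -15.935   3.779]
turn [0.0024 0.0012 0.0034] deg 0.4 then shift [ -5.138 -15.894   3.829] mm 856.9 | shift before turn [ -5.046 -15.935   3.779]
turn [ 0.0027 -0.1321  0.0031] deg 11.9 then shift [ -4.229 -15.894   4.814] mm 856.9 | shift before turn [ -5.046 -15.935   3.779]
```

Call:
apply_moves(targets=[[1,[-0.3,-0.94,0],[0,0,0]],[1,[-0.3,-0.94,0],[0,0,0]],[1,[-0.3,-0.94,0],[0,0,0]],[1,[-0.3,-0.94,0],[0,0,0]],[1,[-0.3,-0.94,0],[0,0,0]],[1,[-0.3,-0.94,0],[0,0,0]],[1,[-0.3,-0.94,0],[0,0,0]],[1,[-0.3,-0.94,0],[0,0,0]]])

```text
t: 3.5
ee_pos: [383.8, 196.1, 296.6]
orientation: [0.034, -3.14, 0.001]
ft_force: [-0.1, -0.5, -0.1]
width: 88.1
grasp_force: 0.0
```

Call:
apply_moves(targets=[[1,[-0.3,-0.94,0],[0,0,0]],[1,[-0.3,-0.94,0],[0,0,0]],[1,[-0.3,-0.94,0],[0,0,0]],[1,[-0.3,-0.94,0.4],[0,0,0]],[1,[-0.3,-0.94,0.4],[0,0,0]],[1,[-0.3,-0.94,0.4],[0,0,0]],[1,[-0.3,-0.94,0.4],[0,0,0]],[1,[-0.3,-0.94,0.4],[0,0,0]]])

```text
t: 4.5
ee_pos: [513.1, -176.4, 195.8]
orientation: [0.033, -3.14, -0.001]
ft_force: [0.5, 0.7, 0.7]
width: 88.1
grasp_force: 0.0
```

Call:
apply_moves(targets=[[1,[0,-0.9,0.4],[0,0,0]],[1,[0,0,0.4],[0,-0.066,0]],[1,[0,0,0.4],[0,-0.066,0]],[1,[0,0,0],[0,0,0]],[1,[0,0,0],[0,0,0]]])

```text
t: 5.12
ee_pos: [517.2, -220.1, 138.1]
orientation: [-0.035, 2.935, 0.004]
ft_force: [0.1, -0.6, 0.9]
width: 87.9
grasp_force: 0.0
```

```bash
cat > a.py <<'E'
from plan import *
show()
h=3.16;c=np.array([np.cos(h),np.sin(h),0]);b=np.radians(12)
z=-np.sin(b)*c-np.cos(b)*np.array([0,0,1])
g=np.array([611.5,-216.5,0])+68*c+[0,0,29]
T=g+19*z
to(T);to(T,z,c)
E
python3 a.py
```

```text
t 5.12 tcp [ 517.2 -220.1  138.1] x [-0.979 -0.023 -0.205] y [-0.024  1.     0.   ] z [ 0.205  0.005 -0.979] q [-0.478, 0.384, 1.957, 0.169, 0.626, -2.201] w 87.9 gf 0.0 F [ 0.1 -0.6  0.9]
turn [0. 0. 0.] deg 0.0 then shift [-0.071  0.034  2.624] mm 131.3 | shift before turn [-0.071  0.034  2.624]
turn [ 0.0008 -0.002   0.0034] deg 0.4 then shift [-0.063  0.038  2.624] mm 131.3 | shift before turn [-0.071  0.034  2.624]
```

Call:
apply_moves(targets=[[1,[-0.03,0.02,0.6],[0,0,0.0034]],[1,[-0.03,0.02,0.6],[0,0,0]],[1,[0,0,0.6],[0,0,0]],[1,[0,0,0.5],[0,0,0]],[1,[0,0,0.32],[0,0,0]],[1,[0,0,0],[0,0,0]],[1,[0,0,0],[0,0,0]]])

```text
t: 6.0
ee_pos: [547.2, -217.4, 11.1]
orientation: [-0.029, 2.933, 0.004]
ft_force: [0.3, 0.2, -0.1]
width: 87.9
grasp_force: 0.0
```

```bash
python3 a.py; python3 - <<'E'
from h import *
ims=[]
for c,(x,y) in(("side",(270,120)),("top",(330,145))):
    i=ctrl.get_image(c)["pixels"][y:y+100,x:x+100]; ims.append(cv2.resize(i,None,fx=4,fy=4,interpolation=cv2.INTER_CUBIC))
cv2.imwrite("pics/pick.png",np.hstack(ims))
E
```

```text
t 6.0 tcp [ 547.2 -217.4   11.1] x [-0.978 -0.019 -0.207] y [-0.02   1.     0.001] z [ 0.207  0.005 -0.978] q [-0.448, 0.638, 1.937, 0.248, 0.391, -2.26] w 87.9 gf 0.0 F [ 0.3  0.2 -0.1]
turn [0. 0. 0.] deg 0.0 then shift [-0.003 -0.006  0.014] mm 0.8 | shift before turn [-0.003 -0.006  0.014]
turn [ 0.0006 -0.0007  0.0008] deg 0.1 then shift [-0.003 -0.006  0.014] mm 0.8 | shift before turn [-0.003 -0.006  0.014]
```

View pics/pick.png

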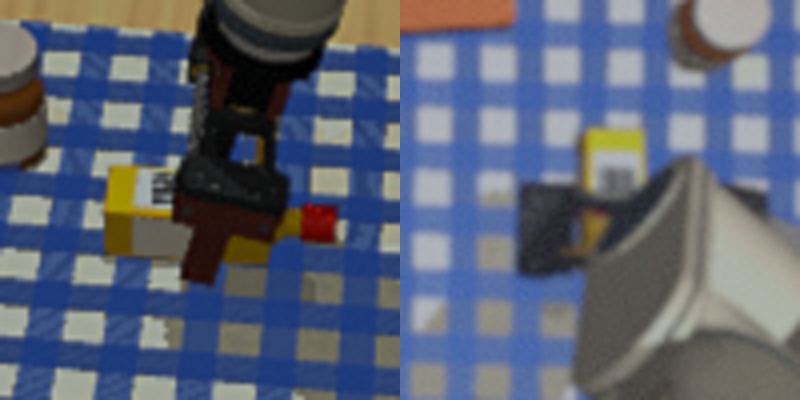

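The fingers straddle the bottle body in the side crop at (200,240), with the cap clear at (320,222). Closing now, then lifting.

Call:
apply_moves(targets=[[-1,[0,0,0],[0,0,0]],[-1,[0,0,0],[0,0,0]],[-1,[0,0,0],[0,0,0]],[-1,[0,0,0],[0,0,0]],[-1,[0,0,0],[0,0,0]],[-1,[0,0,0],[0,0,0]]])

```text
t: 6.85
ee_pos: [546.5, -217.2, 10.2]
orientation: [-0.029, 2.934, 0.005]
ft_force: [-0.5, -0.1, 0.5]
width: 45.4
grasp_force: 30.0
```

```bash
python3 a.py
```

```text
t 6.85 tcp [ 546.5 -217.2   10.2] x [-0.978 -0.019 -0.206] y [-0.02   1.     0.001] z [ 0.206  0.005 -0.979] q [-0.448, 0.639, 1.938, 0.249, 0.39, -2.261] w 45.4 gf 30.0 F [-0.5 -0.1  0.5]
turn [0. 0. 0.] deg 0.0 then shift [-0.02  -0.011 -0.   ] mm 1.1 | shift before turn [-0.02  -0.011 -0.   ]
turn [ 0.0009 -0.0014  0.0008] deg 0.2 then shift [-0.02  -0.011 -0.   ] mm 1.1 | shift before turn [-0.02  -0.011 -0.   ]
```

Call:
apply_moves(targets=[[-1,[-0.06,0,-0.3],[0,0,0]],[-1,[-0.16,0,-0.75],[0,0,0]],[-1,[-0.16,0,-0.75],[0,0,0]],[-1,[-0.16,0,-0.75],[0,0,0]],[-1,[-0.16,0,-0.75],[0,0,0]],[-1,[-0.16,0,-0.75],[0,0,0]],[-1,[-0.06,0,-0.3],[0,0,0]]])

```text
t: 7.72
ee_pos: [547.2, -217.8, 235.3]
orientation: [-0.029, 2.931, 0.002]
ft_force: [0.2, 0.4, -3.5]
width: 46.2
grasp_force: 30.0
```

Call:
apply_moves(targets=[[-1,[0,0.5,0],[0,0.04,0]],[-1,[0,0.8,0],[0,0.08,0]],[-1,[0,0.8,0],[0,0.08,0]],[-1,[0,0.8,0],[0,0.08,0]],[-1,[0,0.8,0],[0,0.08,0]],[-1,[0,0.8,0],[0,0.08,0]],[-1,[0,0.8,0],[0,0.08,0]],[-1,[0,0.8,0],[0,0.08,0]]])

```text
t: 8.72
ee_pos: [540.7, 88.7, 232.1]
orientation: [0.024, -2.403, 0.009]
ft_force: [-0.7, -1.0, -4.4]
width: 45.8
grasp_force: 30.0
```

```bash
cat > b.py <<'E'
from plan import *
import sys
show()
b=np.radians(12)
c=np.array([-1,0,0.]);z=-np.sin(b)*np.array([0,0,1])+np.cos(b)*c
# bottle axis through pad; grasp point 68 above the foot, offset 6 mm (grasped 29 high, axis 23) opposite to the approach
foot=np.array([541.7,87.8,3.4+float(sys.argv[1])])
g=foot+[0,0,68]-6*c
to(g+19*z);to(g+19*z,z,[0,0,1])
E
python3 b.py 60
```

```text
t 8.72 tcp [540.7  88.7 232.1] x [-0.739 -0.015  0.674] y [-0.02  1.    0.  ] z [-0.673 -0.013 -0.739] q [0.107, 0.686, 1.352, 0.061, 1.841, -1.49] w 45.8 gf 30.0 F [-0.7 -1.  -4.4]
turn [0. 0. 0.] deg 0.0 then shift [-1.238 -0.014  1.703] mm 105.3 | shift before turn [-1.238 -0.014  1.703]
turn [-0.011   0.3962  0.0066] deg 35.7 then shift [-1.999 -0.018  0.661] mm 105.3 | shift before turn [-1.238 -0.014  1.703]
```

Call:
apply_moves(targets=[[-1,[0,0,0],[-0.003,0.08,0.002]],[-1,[0,0,0],[-0.003,0.08,0.002]],[-1,[0,0,0],[-0.003,0.08,0.002]],[-1,[0,0,0],[-0.002,0.08,0.001]],[-1,[0,0,0],[0,0.076,0]],[-1,[0,0,0],[0,0,0]],[-1,[0,0,0],[0,0,0]]])

```text
t: 9.6
ee_pos: [540.8, 87.5, 232.5]
orientation: [0.001, -1.787, -0.002]
ft_force: [-0.3, -0.2, -2.9]
width: 45.5
grasp_force: 30.0
```

```bash
python3 b.py 60;python3 - <<'E'
from fit import *
ims=[]
for c in("side","top"):
    i=ctrl.get_image(c)["pixels"]; ims.append(i[100:400,120:520] if c=="side" else i[50:350,140:540])
cv2.imwrite("pics/up.png",np.hstack(ims))
E
```

```text
t 9.6 tcp [540.8  87.5 232.5] x [-0.215 -0.002  0.977] y [0.001 1.    0.002] z [-0.977  0.001 -0.215] q [0.089, 0.999, 1.118, 0.127, 2.374, -1.462] w 45.5 gf 30.0 F [-0.3 -0.2 -2.9]
turn [0. 0. 0.] deg 0.0 then shift [-2.003e+00  2.000e-03  6.790e-01] mm 105.7 | shift before turn [-2.003e+00  2.000e-03  6.790e-01]
turn [0.0006 0.0043 0.001 ] deg 0.4 then shift [-2.007  0.006  0.666] mm 105.7 | shift before turn [-2.003e+00  2.000e-03  6.790e-01]
```

View pics/up.png

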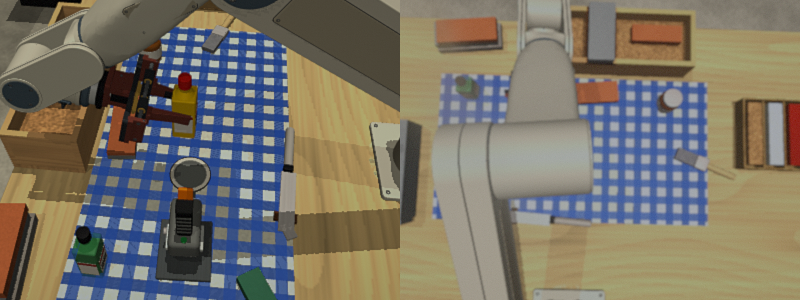

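The bottle is held upright above the pad: cap at (185,80) in the left crop, pad at (190,175). The wrist sits near the wooden bin, so I measure the bin's height before lowering.

```bash
python3 - <<'E'
from h import *
print("box near-right-front corner bottom",onplane("side",(205,271),0))
B=onplane("side",(205,271),0)
for z in(20,40,60,80,100): print(z,proj("side",[B[0],B[1],z]).round(1),proj("top",[B[0],B[1],z]).round(1))
print("right far corner (241,110)side/(433,121)top",[onplane("side",(237,146),z).round() for z in(0,60)])
print("top corners: front-inner(281,122)",[onplane("top",(281,122),z).round() for z in(0,40,60)])
K,V=cam("side")
from plan import *
p,r,o=pose(); M=r.as_matrix()
for L in(150,270,330): print(L,p-L*M[:,2])
E
```

```text
box near-right-front corner bottom [785.22495359 104.13293462   0.        ]
20 [203.6 266.2] [282.4 120.1]
40 [202.1 261.3] [282.  118.2]
60 [200.6 256.2] [281.6 116.3]
80 [199.1 251. ] [281.2 114.2]
100 [197.5 245.7] [280.7 112.2]
right far corner (241,110)side/(433,121)top [array([ 798., -326.,    0.]), array([ 778., -262.,   60.])]
top corners: front-inner(281,122) [array([785., 110.,   0.]), array([773., 107.,  40.]), array([767., 105.,  60.])]
150 [687.46046322  87.42274611 266.09299358]
270 [804.63720655  87.3184483  291.96962289]
330 [863.22557821  87.2662994  304.90793755]
```

```bash
python3 - <<'E'
import cv2,numpy as np
a=cv2.imread("pics/side0.png")[95:275,110:310]
b=cv2.imread("pics/top0.png")[45:165,270:450]
o=np.zeros((560,800,3),np.uint8)
a=cv2.resize(a,None,fx=2.5,fy=2.5,interpolation=cv2.INTER_CUBIC);b=cv2.resize(b,None,fx=1.6,fy=1.6,interpolation=cv2.INTER_CUBIC)
o[:a.shape[0],:a.shape[1]]=a;o[:b.shape[0],505:505+b.shape[1]]=b
cv2.imwrite("pics/bin.png",o)
E
```

View pics/bin.png

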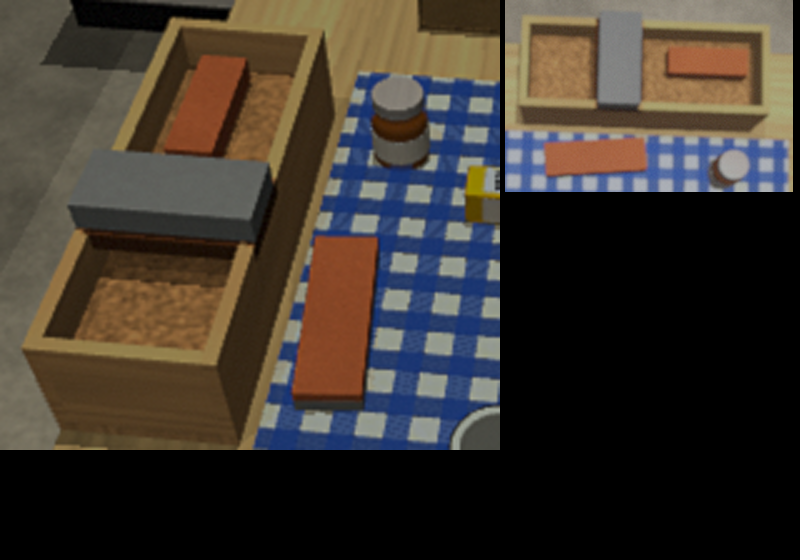

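The bin is about 75–120 mm high and starts at x≈785, so lowering from this side would bring the wrist close to it. I swing the tool 90° about the vertical instead, so that it points along +y and the wrist is over open cloth.

Call:
apply_moves(targets=[[-1,[0,0,0],[-0.0977,0,0.0215]],[-1,[0,0,0],[-0.0977,0,0.0215]],[-1,[0,0,0],[-0.0977,0,0.0215]],[-1,[0,0,0],[-0.0977,0,0.0215]],[-1,[0,0,0],[-0.0977,0,0.0215]],[-1,[0,0,0],[0,0,0]]])

```text
t: 10.45
ee_pos: [540.3, 85.7, 234.3]
orientation: [-0.7, -1.682, -0.563]
ft_force: [-0.6, -0.1, -2.8]
width: 45.8
grasp_force: 30.0
```

```bash
sed -i 's/^c=.*;z=/c=np.array([0,1,0.]);z=/' b.py; python3 b.py 60
```

```text
t 10.45 tcp [540.3  85.7 234.3] x [-0.15   0.152  0.977] y [ 0.709  0.705 -0.   ] z [-0.689  0.693 -0.214] q [-0.185, 0.89, 1.365, 0.689, 2.081, -1.042] w 45.8 gf 30.0 F [-0.6 -0.1 -2.8]
turn [0. 0. 0.] deg 0.0 then shift [-2.048  0.228  0.641] mm 107.9 | shift before turn [-2.048  0.228  0.641]
turn [-0.4867  0.0036  0.1048] deg 44.8 then shift [-2.03   0.028  0.732] mm 107.9 | shift before turn [-2.048  0.228  0.641]
```

Call:
apply_moves(targets=[[-1,[0,0,0],[-0.0975,0.0007,0.021]],[-1,[0,0,0],[-0.0975,0.0007,0.021]],[-1,[0,0,0],[-0.0975,0.0007,0.021]],[-1,[0,0,0],[-0.0975,0.0007,0.021]],[-1,[0,0,0],[-0.0975,0.0007,0.021]],[-1,[0,0,0],[0,0,0]],[-1,[0,0,0],[0,0,0]]])

```text
t: 11.32
ee_pos: [541.6, 87.8, 233.4]
orientation: [-1.357, -1.366, -1.1]
ft_force: [0.7, 0.6, -3.1]
width: 46.0
grasp_force: 30.0
```

```bash
python3 b.py 20;python3 - <<'E'
from fit import *
from plan import pose
ctrl.get_image("side"); m=ctrl.masks_of("bottle","side")
print([(round(q["score"],2),q["bbox"]) for q in m])
p,r,o=pose(); M=r.as_matrix()
b=np.radians(12); g=p-19*M[:,2]
ax=np.cos(b)*M[:,0]-np.sin(b)*M[:,2]; n=np.cross(ax,M[:,1]) # axis up, n towards approach dir?
print("axis",ax.round(3),n.round(3))
c=np.array([0,1,0]); foot=g-68*ax+6*c; print("pred foot",foot.round(1))
im=ctrl.get_image("side")["pixels"].copy()
for q in(foot,foot+ax*112,foot+ax*155): cv2.circle(im,tuple(proj("side",q).round().astype(int)),2,(255,0,255),-1)
cv2.imwrite("pics/held.png",cv2.resize(im[130:330,200:400],None,fx=3,fy=3,interpolation=cv2.INTER_CUBIC))
E
```

```text
t 11.32 tcp [541.6  87.8 233.4] x [-0.003  0.208  0.978] y [1.    0.006 0.001] z [-0.006  0.978 -0.208] q [-0.397, 0.712, 1.815, 1.122, 1.622, -1.012] w 46.0 gf 30.0 F [ 0.7  0.6 -3.1]
turn [0. 0. 0.] deg 0.0 then shift [-2.803e+00  1.000e-03  8.540e-01] mm 146.5 | shift before turn [-2.803e+00  1.000e-03  8.540e-01]
turn [-0.0036  0.0002  0.0016] deg 0.4 then shift [-2.803  0.003  0.853] mm 146.5 | shift before turn [-2.803e+00  1.000e-03  8.540e-01]
[(0.81, [298.2, 170.1, 323.3, 231.6]), (0.68, [259.1, 126.0, 281.5, 161.4])]
axis [-0.001  0.     1.   ] [-0.005  1.    -0.   ]
pred foot [541.9  75.3 169. ]
```

View pics/held.png

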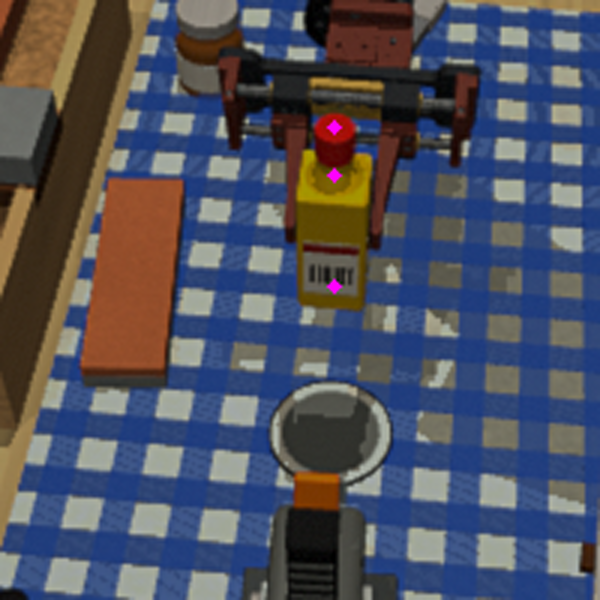

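The bottle hangs upright, and its projected axis points fall on the cap at (335,128) and the label at (333,287), with the pad just below. Lowering.

Call:
apply_moves(targets=[[-1,[-0.467,0,0.142],[0,0,0]],[-1,[-0.467,0,0.142],[0,0,0]],[-1,[-0.467,0,0.142],[0,0,0]],[-1,[-0.467,0,0.142],[0,0,0]],[-1,[-0.467,0,0.142],[0,0,0]],[-1,[-0.467,0,0.142],[-0.0036,0,0.0016]],[-1,[0,0,0],[0,0,0]],[-1,[0,0,0],[0,0,0]]])

```text
t: 12.48
ee_pos: [540.9, 100.2, 87.4]
orientation: [-1.365, -1.357, -1.104]
ft_force: [-0.8, -0.4, -3.4]
width: 46.0
grasp_force: 30.0
```

```bash
python3 b.py 2
```

```text
t 12.47 tcp [540.9 100.2  87.4] x [0.003 0.207 0.978] y [ 1.    -0.004 -0.002] z [ 0.003  0.978 -0.207] q [-0.38, 0.972, 1.782, 1.146, 1.515, -1.209] w 46.0 gf 30.0 F [-0.8 -0.4 -3.4]
turn [0. 0. 0.] deg 0.0 then shift [-0.351  0.016  0.078] mm 18.0 | shift before turn [-0.351  0.016  0.078]
turn [ 0.0021 -0.0008 -0.0019] deg 0.3 then shift [-0.351  0.015  0.078] mm 18.0 | shift before turn [-0.351  0.016  0.078]
```

Call:
apply_moves(targets=[[-1,[-0.117,0.005,0.026],[0,0,0]],[-1,[-0.117,0.005,0.026],[0,0,0]],[-1,[-0.117,0.005,0.026],[0,0,0]],[-1,[0,0,0],[0,0,0]]])

```text
t: 12.98
ee_pos: [541.0, 100.4, 68.6]
orientation: [-1.366, -1.356, -1.103]
ft_force: [-0.5, -0.1, -3.7]
width: 45.8
grasp_force: 30.0
```

Call:
apply_moves(targets=[[-1,[-0.02,0,0.004],[0,0,0]],[-1,[0,0,0],[0,0,0]]])

```text
t: 13.22
ee_pos: [541.1, 100.3, 68.0]
orientation: [-1.366, -1.356, -1.104]
ft_force: [0.5, 0.4, -2.9]
width: 46.3
grasp_force: 30.0
```

Call:
apply_moves(targets=[[-1,[-0.02,0,0.004],[0,0,0]],[-1,[0,0,0],[0,0,0]]])

```text
t: 13.48
ee_pos: [541.1, 100.2, 67.8]
orientation: [-1.365, -1.356, -1.105]
ft_force: [-0.6, -1.5, 3.5]
width: 46.0
grasp_force: 30.0
```

Contact is felt (force went from −3 to +3.5 N). Releasing and backing out.

Call:
apply_moves(targets=[[-0.3,[0,0,0],[0,0,0]],[1,[0,0,0],[0,0,0]],[1,[0,0,0],[0,0,0]],[1,[0,0,0],[0,0,0]],[1,[0,0,0],[0,0,0]]])

```text
t: 14.1
ee_pos: [541.1, 100.4, 66.8]
orientation: [-1.366, -1.356, -1.104]
ft_force: [0.5, -0.7, 0.4]
width: 82.1
grasp_force: 0.0
```

Call:
apply_moves(targets=[[1,[0,0,-0.2],[0,0,0]],[1,[0,0,-0.4],[0,0,0]],[1,[0,0,-0.7],[0,0,0]],[1,[0,0,-0.7],[0,0,0]],[1,[0,0,-0.7],[0,0,0]],[1,[0,0,-0.7],[0,0,0]],[1,[0,0,0],[0,0,0]]])

```text
t: 14.98
ee_pos: [541.2, -69.8, 102.7]
orientation: [-1.37, -1.357, -1.107]
ft_force: [-0.3, 0.4, -0.3]
width: 88.1
grasp_force: 0.0
```

```bash
cat > d.py <<'E'
from fit import *
from plan import *
show()
im={c:ctrl.get_image(c)["pixels"] for c in("side","top")}
m={c:ctrl.masks_of("bottle",c) for c in im}
for c in m: print(c,[(round(q["score"],2),q["bbox"]) for q in m[c]])
cs=[c for c in m if m[c]]
M={c:m[c][0]["region"].astype(np.float32) for c in cs}
print(cs,fit(M,BOT,lambda x:upright([*x,3.4]),[541.7,87.8,0],[5,5,.1],cams=cs))
E
python3 d.py
```

```text
t 14.97 tcp [541.2 -69.8 102.7] x [0.002 0.209 0.978] y [ 1.    -0.009 -0.001] z [ 0.008  0.978 -0.209] q [-0.623, 0.988, 1.61, 0.934, 1.684, -1.13] w 88.1 gf 0.0 F [-0.3  0.4 -0.3]
side [(0.63, [298.1, 230.9, 323.1, 279.2]), (0.57, [192.9, 326.8, 229.9, 378.1])]
top [(0.73, [274.3, 180.8, 293.0, 204.2])]
['side', 'top'] (array([ 5.40710864e+02,  8.60005659e+01, -2.51602265e-02]), np.float64(0.15320783853530884))
```

The bottle stands at (541, 86), within 2 mm of the pad centre. Now I rise and turn the tool down, with the jaw line along the station's x.

Call:
apply_moves(targets=[[1,[0.7,0,-0.15],[0,0,0]],[1,[0.7,0,-0.15],[0,0,0]],[1,[0.7,0,-0.15],[0,0,0]],[1,[0.7,0,-0.15],[0,0,0]],[1,[0.7,0,-0.15],[0,0,0]],[1,[0.7,0,-0.15],[0,0,0]],[1,[0.7,0,-0.15],[0,0,0]],[1,[0,0,0],[0,0,0]]])

```text
t: 16.18
ee_pos: [541.4, -65.9, 354.6]
orientation: [-1.365, -1.361, -1.105]
ft_force: [-0.5, -0.1, -0.7]
width: 88.0
grasp_force: 0.0
```

```bash
cat > e.py <<'E'
from plan import *
import sys
show()
to([532.3,279,float(sys.argv[1])],[0,0,-1],[-.9987,-.051,0])
E
python3 e.py 300
```

```text
t 16.18 tcp [541.4 -65.9 354.6] x [0.001 0.209 0.978] y [ 1.    -0.003  0.   ] z [ 0.003  0.978 -0.209] q [-0.617, 0.6, 1.629, 1.003, 1.894, -0.82] w 88.0 gf 0.0 F [-0.5 -0.1 -0.7]
turn [ 0.6927 -0.6559 -0.8561] deg 115.4 then shift [-0.17   6.898  1.092] mm 349.3 | shift before turn [ 0.373 -0.205  6.973]
```

Call:
apply_moves(targets=[[1,[0,0,0],[0.0533,-0.0505,-0.0659]],[1,[0,0,0],[0.0533,-0.0505,-0.0659]],[1,[0,0,0],[0.0533,-0.0505,-0.0659]],[1,[0,0,0],[0.0533,-0.0505,-0.0659]],[1,[0,0,0],[0.0533,-0.0505,-0.0659]],[1,[0,0,0],[0.0533,-0.0505,-0.0659]],[1,[0,0,0],[0.0533,-0.0505,-0.0659]]])

```text
t: 17.05
ee_pos: [540.8, -66.1, 350.9]
orientation: [-0.754, -2.471, -0.645]
ft_force: [0.0, 0.4, 0.7]
width: 87.9
grasp_force: 0.0
```

Call:
apply_moves(targets=[[1,[0,0,0],[0.0533,-0.0505,-0.0659]],[1,[0,0,0],[0.0533,-0.0505,-0.0659]],[1,[0,0,0],[0.0533,-0.0505,-0.0659]],[1,[0,0,0],[0.0533,-0.0505,-0.0659]],[1,[0,0,0],[0.0533,-0.0505,-0.0659]],[1,[0,0,0],[0.0533,-0.0505,-0.0659]],[1,[0,0,0],[0,0,0]]])

```text
t: 17.92
ee_pos: [539.7, -65.0, 351.7]
orientation: [0.083, -3.136, -0.003]
ft_force: [-0.3, 0.2, 0.2]
width: 87.9
grasp_force: 0.0
```

```bash
python3 e.py 300
```

```text
t 17.93 tcp [539.7 -65.  351.7] x [-0.999 -0.053  0.005] y [-0.053  0.999  0.002] z [-0.005  0.002 -1.   ] q [-0.142, 0.177, 1.667, 0.001, 1.303, -1.766] w 87.9 gf 0.0 F [-0.3  0.2  0.2]
turn [ 0.0013 -0.0031  0.001 ] deg 0.3 then shift [-0.203  6.88   1.033] mm 348.0 | shift before turn [-0.219  6.877  1.047]
```

Call:
apply_moves(targets=[[1,[-0.03,0.86,0],[0.0013,-0.003,0.001]],[1,[-0.03,0.86,0],[0,0,0]],[1,[-0.03,0.86,0],[0,0,0]],[1,[-0.03,0.86,0],[0,0,0]],[1,[-0.03,0.86,0.1],[0,0,0]],[1,[-0.02,0.86,0.3],[0,0,0]],[1,[-0.02,0.86,0.3],[0,0,0]],[1,[-0.02,0.86,0.3],[0,0,0]]])

```text
t: 18.92
ee_pos: [534.9, 278.6, 300.6]
orientation: [0.073, -3.139, 0.002]
ft_force: [1.1, 0.2, 0.6]
width: 88.2
grasp_force: 0.0
```

Call:
apply_moves(targets=[[1,[0,0,0.6],[0,0,0]],[1,[0,0,0.2],[0,0,0]],[1,[0,0,0],[0,0,0]],[1,[0,0,0],[0,0,0]]])

```text
t: 19.42
ee_pos: [535.9, 277.1, 263.5]
orientation: [-0.074, 3.138, 0.0]
ft_force: [-0.8, 0.6, 0.4]
width: 88.0
grasp_force: 0.0
```

```bash
python3 e.py 171;python3 - <<'E'
from h import *
i=ctrl.get_image("side")["pixels"][200:400,200:400];cv2.imwrite("pics/sq.png",cv2.resize(i,None,fx=3,fy=3,interpolation=cv2.INTER_CUBIC))
E
```

```text
t 19.43 tcp [535.9 277.1 263.5] x [-0.999 -0.047 -0.003] y [-0.047  0.999 -0.   ] z [ 0.003  0.    -1.   ] q [0.458, 0.347, 1.645, -0.001, 1.147, -1.159] w 88.0 gf 0.0 F [-0.8  0.6  0.4]
turn [-0.      0.002  -0.0024] deg 0.3 then shift [0.069 0.041 1.85 ] mm 92.6 | shift before turn [0.075 0.041 1.849]
```

View pics/sq.png

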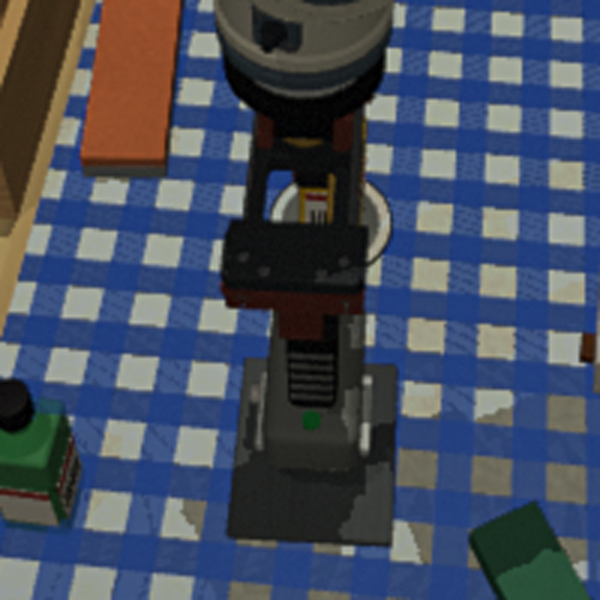

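The fingers straddle the grip at (300,310), and the bottle is still on the pad behind at (318,205). I descend 8 mm forward to clear the trigger, then centre and squeeze.

Call:
apply_moves(targets=[[1,[0.07,-0.12,0.2],[0,0.002,-0.002]],[1,[0,0,0.4],[0,0,0]],[1,[0,0,0.4],[0,0,0]],[1,[0,0,0.4],[0,0,0]],[1,[0,0,0.3],[0,0,0]],[1,[0,0,0.15],[0,0,0]],[1,[0,0,0],[0,0,0]],[1,[0,0,0],[0,0,0]]])

```text
t: 20.48
ee_pos: [532.3, 271.4, 170.7]
orientation: [-0.081, 3.14, -0.0]
ft_force: [-0.0, 1.1, -0.9]
width: 88.2
grasp_force: 0.0
```

```bash
python3 e.py 171
```

```text
t 20.48 tcp [532.3 271.4 170.7] x [-0.999 -0.052 -0.   ] y [-0.052  0.999 -0.   ] z [ 0. -0. -1.] q [0.452, 0.446, 1.731, -0.0, 0.964, -1.171] w 88.2 gf 0.0 F [-0.   1.1 -0.9]
turn [-0.0001  0.0002  0.0005] deg 0.0 then shift [-0.007  0.152 -0.005] mm 7.6 | shift before turn [-0.007  0.152 -0.005]
```

Call:
apply_moves(targets=[[1,[0,0.08,0],[0,0,0]],[0.3,[0,0.072,0],[0,0,0]],[-0.04,[0,0,0],[0,0,0]],[-0.04,[0,0,0],[0,0,0]],[-0.04,[0,0,0],[0,0,0]],[-0.04,[0,0,0],[0,0,0]]])

```text
t: 21.22
ee_pos: [531.6, 278.4, 170.2]
orientation: [0.081, -3.14, 0.002]
ft_force: [0.4, -4.7, 3.5]
width: 43.0
grasp_force: 2.5
```

```bash
python3 e.py 171
```

```text
t 21.23 tcp [531.6 278.4 170.2] x [-0.999 -0.052  0.001] y [-0.052  0.999 -0.001] z [-0.001 -0.001 -1.   ] q [0.463, 0.451, 1.724, -0.001, 0.967, -1.159] w 43.0 gf 2.5 F [ 0.4 -4.7  3.5]
turn [-0.0007 -0.0004  0.0004] deg 0.1 then shift [-0.015  0.011 -0.016] mm 1.2 | shift before turn [-0.015  0.011 -0.016]
```

Call:
apply_moves(targets=[[-0.14,[0,0.01,0],[0,0,0]],[-0.14,[0,0,0],[0,0,0]],[-0.14,[0,0,0],[0,0,0]]])

```text
t: 21.6
ee_pos: [531.6, 278.9, 170.2]
orientation: [0.081, -3.14, 0.002]
ft_force: [0.6, -5.4, 3.5]
width: 37.7
grasp_force: 2.7
```

Call:
apply_moves(targets=[[-0.2,[0,0,0],[0,0,0]],[-0.3,[0,0,0],[0,0,0]],[-0.5,[0,0,0],[0,0,0]],[-0.5,[0,0,0],[0,0,0]]])

```text
t: 22.1
ee_pos: [531.6, 278.5, 170.2]
orientation: [0.081, -3.14, 0.003]
ft_force: [0.5, -7.4, 4.5]
width: 34.6
grasp_force: 30.0
```

Call:
apply_moves(targets=[[-1,[0,0,0],[0,0,0]],[-1,[0,0,0],[0,0,0]],[-1,[0,0,0],[0,0,0]],[-1,[0,0,0],[0,0,0]],[-1,[0,0,0],[0,0,0]],[-1,[0,0,0],[0,0,0]],[-1,[0,0,0],[0,0,0]]])

```text
t: 22.98
ee_pos: [531.6, 278.5, 170.2]
orientation: [0.081, -3.14, 0.003]
ft_force: [-0.1, -6.5, 4.4]
width: 34.6
grasp_force: 30.0
```

```bash
python3 - <<'E'
from h import *
o=ctrl.get_obs();print(o["t"],o["width"],o["grasp_force"],o["ft_force"],o["ee_pos"])
i=ctrl.get_image("side")["pixels"][200:400,220:420];cv2.imwrite("pics/sq2.png",cv2.resize(i,None,fx=3,fy=3,interpolation=cv2.INTER_CUBIC))
E
```

```text
22.975 34.63853424167219 30.03057897090912 [-0.10080768 -6.53544655  4.42568549] [531.59603585 278.54521325 170.18557743]
```

View pics/sq2.png

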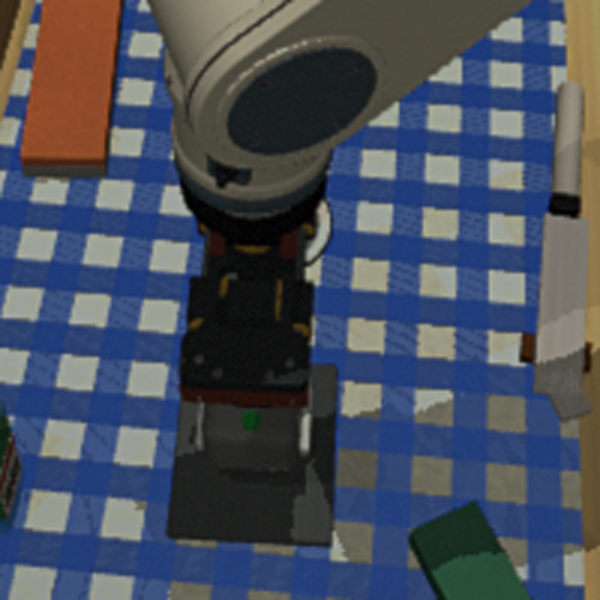

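The gripper is closed on grip and trigger with 30 N at about 35 mm, and it has held for nearly a second. Releasing and rising.

Call:
apply_moves(targets=[[1,[0,0,0],[0,0,0]],[1,[0,0,0],[0,0,0]],[1,[0,0,0],[0,0,0]],[1,[0,0,0],[0,0,0]],[1,[0,-0.14,0],[0,0,0]],[1,[0,0,0],[0,0,0]]])

```text
t: 23.78
ee_pos: [532.0, 272.3, 170.4]
orientation: [0.081, -3.14, -0.0]
ft_force: [-0.4, 0.4, 1.0]
width: 87.0
grasp_force: 0.0
```

Call:
apply_moves(targets=[[1,[0,0,-0.3],[0,0,0]],[1,[0,0,-0.6],[0,0,0]],[1,[0,0,-0.8],[0,0,0]],[1,[0,0,-0.8],[0,0,0]],[1,[0,0,-0.8],[0,0,0]],[1,[0.8,0,0],[0,0,0]],[1,[0.8,0.4,0],[0,0,0]],[1,[0.8,0.6,0],[0,0,0]]])

```text
t: 24.78
ee_pos: [408.6, 316.3, 336.7]
orientation: [-0.079, 3.14, 0.001]
ft_force: [0.2, 0.3, -0.5]
width: 87.7
grasp_force: 0.0
```

Call:
apply_moves(targets=[[1,[0,0.8,0],[0,0,0]],[1,[0,0.8,0],[0,0,0]],[1,[0,0.8,0],[0,0,0]],[1,[0,0.8,0],[0,0,0]],[1,[0,0,0],[0,0,0]],[1,[0,0,0],[0,0,0]]])

```text
t: 25.52
ee_pos: [401.1, 475.5, 335.6]
orientation: [0.082, -3.14, 0.001]
ft_force: [-0.4, -0.3, 0.3]
width: 88.1
grasp_force: 0.0
```

```bash
python3 d.py; python3 - <<'E'
from h import *
i=ctrl.get_image("side")["pixels"];cv2.imwrite("pics/end.png",i)
E
```

```text
t 25.52 tcp [401.1 475.5 335.6] x [-0.999 -0.052  0.001] y [-0.052  0.999 -0.001] z [-0.    -0.001 -1.   ] q [0.851, 0.316, 1.521, -0.0, 1.305, -0.772] w 88.1 gf 0.0 F [-0.4 -0.3  0.3]
side [(0.91, [299.0, 230.0, 324.0, 281.6])]
top [(0.75, [276.4, 184.8, 291.5, 205.3])]
['side', 'top'] (array([5.41459410e+02, 8.55672644e+01, 1.22760402e-02]), np.float64(0.12888848781585693))
```

View pics/end.png

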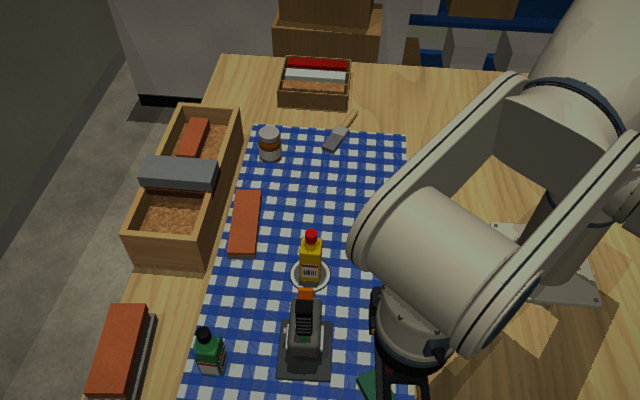

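The bottle stands on the pad at (311,262). The trigger has sprung back at (305,295), and the green bottle, jar and stones have not moved. Handing in.

```bash
python3 -c "
from workcell import ctrl
print(ctrl.close_job())"
```

```text
the job is handed in; nothing more can be done
None
```

The job is handed in at about 26 s: the yellow bottle stands upright within about 3 mm of the pad's centre, the trigger was squeezed at 30 N for about 0.9 s and released, and the other things look unmoved in the last picture; the hand-in gave no verdict.

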